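# Index the swing stop one hole and slide the carton up to it

## Robot

A 6-joint arm with a two-finger parallel gripper is mounted at the origin on a cart in front of the work surface, level with it; the furniture and walls round the work are solid. World frame = base frame: x ahead of the robot, y to its left, z up, the work surface at z = 0. Lengths are in mm, angles in rad, forces in N, time in s.
With the tool pointing down it reaches from about 275 to 1000 mm from the base axis. Payload 8.4 kg.
Tool frame: the origin (TCP) lies midway between the tips of the shut fingers; the grasp point (between the pads) lies 19 mm behind it; z points along the fingers, y is the line along which they close (so a half turn about z gives the same grasp; the last joint's range is limited). The gripper opens to 85 mm and grips with 20 to 120 N. Pads are 22 mm wide; open, the fingers measure 114 mm over their backs; the gripper's body (76 mm by 85 mm) begins 54 mm behind the grasp point. The pads swing forward as they close: fully open they stand 13 mm farther back than shut.
Start: joints at [1.324, 0.353, 1.633, -0, 1.155, -0.002], TCP at [151.475, 606.369, 197.081] pointing down, gripper open.
Joint ranges: [-2.63, 2.63], [-0.92, 2.1], [0.06, 2.66], [-1.3, 4.44], [0, 2.69], [-3.02, 3.02]. Speed limits (rad/s): [2.22, 2.22, 2.79, 3.14, 3.14, 3.14].

## Interface

Orientations are given as [roll, pitch, yaw] about the fixed x, y, z axes, in that order (R = Rz(yaw) Ry(pitch) Rx(roll)).
In Python, from rig import * gives the robot as it stands.
- The arm moves only by the shell command python3 -m jog 'ROWS' [FORCE]. ROWS is JSON, a list of rows, each an object of numbers: "x", "y", "z": the shift along the tool's x, y, z in cm; "spin": the turn about the tool's z in rad; "grip": the closure, from 0 (fully open) to 1 (shut). In form: [{"x": .., "y": .., "z": .., "spin": .., "grip": ..}, ...]. A call has 1 to 20 rows; each row shifts and turns the commanded pose from where the row before left it, along the tool's axes as they then stand; what a row does not reach is not made up. A row lasts 1/12 s, in which the tool goes at most 41.7 mm and 7.16 degrees, less where a joint would pass 70% of its speed; a pose out of reach is approached as far as the arm can. A call with a gripper value outside its range is refused whole. The fingers move at their own pace and stop on an object; FORCE is the grip in N (left out, the last holds). Time passes only in rows, so rows that do not move let the fingers close. It gives the time, the measured TCP pose, the force, the opening and the grip force at its end, in the units of the state.
- sense(): the state, without advancing time (a new reading comes with each control period).
- grab_frame(name): name is "side" or "top"; returns a dict with "pixels" (420x560x3 uint8, blue, green, red), "camera_matrix" (3x3 intrinsics, pixels), "k1" (the pictures are not rectified: a ray, as slopes to the right and down, at radius r is drawn at 1 + k1 r^2 times it, then the intrinsics apply), "rvec" (rotation vector, rad) and "tvec" (3), from world to camera coordinates, as OpenCV has them. Camera axes: x right, y down, z forward; pixel columns grow to the right and rows downward; lengths in mm; the calibration is good to about 2 mm. A picture is of the moment at which its call begins. There is no depth.
- sign_off(): hands the job in; it is judged then, once.
The state is a dict: "clock": time; "qpos": joint angles; "qvel": joint speeds; "joint_efforts": joint torques, N m; "eef_pos": TCP position; "tcp_rot": TCP orientation; "contact_force": force on the tool from outside, world axes, zero at the start; "wrist_torque": the same for the moment, N m; "opening": opening from 0.0 (shut) to 1.0 (fully open); "grasp_force": force on a finger pad.
Only numpy, scipy, OpenCV 4.12 (cv2) and the standard library are available. Lean on these libraries where they do the work, as an engineer would, in place of code of your own. Each camera call takes 0.05 s, during which the arm holds its last target. There are 200 camera calls.

## Task

Set the packing jig for the next label position: pull up the black spring knob on the swing stop, turn the arm one hole to the left (the middle hole) and let the pin snap fully home there. Then slide the brown carton on the board along so that it lies flat against the fence with its end touching the round rubber bumper of the stop. Leave the other things on the bench alone.

Things in the scene. Friction and masses are not known exactly. Their poses are not given: they have to be found in the camera images.
- fixture: Packing jig, fixed to the bench: plywood board 240 x 390 x 10 mm. Origin on the bench surface; x away from the robot, y left, z up; the board covers x -145..95, y -200..190 mm. An aluminium fence runs along y on its far side: inner face at x = 75 mm, 12 mm thick, top 40 mm above the bench, as long as the board.
- hole_mid (a point): Middle hole of the index sector (mouth, 26 mm above the bench), at x -30, y 100 mm of the jig. The sector is a flat aluminium pie-slice plate under the arm, 102 mm in radius about the pivot, with three holes 80 mm from the pivot and 0.45 rad apart; the middle one lies straight ahead (jig +x) of the pivot.
- pivot (a point): Axis of the swing stop, 33 mm above the bench, at x -110, y 100 mm of the jig. Its x axis runs along the arm to the bumper. The arm is a dark steel bar 22 mm wide, top 38 mm above the bench; on it, 80 mm from the pivot, sits the plunger's barrel (22 mm in diameter, top 58 mm above the bench).
- bumper (a point): Centre of the round black rubber bumper at the end of the arm, 150 mm from the pivot: an upright cylinder 28 mm in diameter, 13 to 40 mm above the bench (top of its cap and screw 44 mm). x axis as at the pivot; y points to the left, so the carton comes from -y.
- knob (a point): Centre of the black round knob of the spring plunger: 34 mm in diameter, 18 mm high, 72 to 90 mm above the bench when the pin is home, on a 14 mm neck above the barrel; 80 mm from the pivot along the arm. It moves with the arm and rises as it is pulled.
- swing (a joint): Angle of the swing stop in rad, growing counter-clockwise from above (to the left): 0 in the first (right) hole, where it starts, 0.45 in the middle hole, 0.90 in the last (left) hole; play about 0.018 either way. It turns freely (light friction) once the pin is out.
- plunger (a joint): Lift of the knob in m: 0 with the pin home in a hole, 0.011 when it just clears the sector (and while it rides on the plate between holes), 0.018 at the end of travel. A spring pulls it down, 6 N at home, 11 N at full lift. Released within about 3 mm of a hole's centre, the round-tipped pin finds the hole itself.
- carton_mid (a point): Centre of the plain brown cardboard carton 95 x 62 x 48 mm (about 0.12 kg) that stands on the jig's board to the right of the stop, its long side (its own x) roughly along the fence and its far side some 5 to 26 mm short of it. Its underside is 10 mm above the bench, its top 58 mm.
- tape: Bystander: roll of brown parcel tape lying flat, 110 mm across, 48 mm high; origin under its centre.
- scanner: Bystander: small orange and black finger scanner, 96 x 34 x 39 mm; origin under its centre.
- blue_box: Bystander: dark blue carton 100 x 68 x 45 mm; origin under its centre.
There are look-alikes about, which are no part of the job. What is shaped like the part that bears carton_mid but yellow is not meant.

How it is judged (in metres and radians):
On the way, in this order (a step that is already met when the one before it is completed fails the run):
1. the knob is pulled until the pin is clear of the first hole, the arm still near it (value of joint plunger above 0.0095 m and value of joint swing below 0.35 rad), for 0.05 s.
2. the arm stands in the middle hole with the pin snapped home (value of joint swing between 0.415 and 0.485 rad and value of joint plunger below 0.002 m), for 0.3 s.
At the end, for the whole second after the job is handed in: The swing stop is locked in the middle hole (swing 0.415 to 0.485 rad, plunger within 2 mm of home); the carton stands upright at rest on the board, its long side along the fence within 0.07 rad and within 5 mm of it, its end within about 5 mm of the bumper (all of step 2 and y of carton_mid in the frame of bumper between -0.0665 and -0.055 m and x of carton_mid in the frame of fixture between 0.039 and 0.048 m and z of carton_mid in the frame of fixture below 0.04 m and angle between the x axis of carton_mid and the y axis of fixture, either way round below 0.07 rad and angle between carton_mid's own z axis and vertical below 0.08 rad and linear speed of carton below 0.01 m/s); the robot touches nothing.
It fails at once if the roll of tape is moved more than 30 mm (distance of tape from where it was at the start of the episode above 0.03 m).
It fails at once if the finger scanner is moved more than 30 mm (distance of scanner from where it was at the start of the episode above 0.03 m).
It fails at once if the blue carton is moved more than 30 mm (distance of blue_box from where it was at the start of the episode above 0.03 m).
It also fails if it takes over 61 s, if anything falls off the work surface, if the arm or the gripper's body presses on something with over 40 N, if the wrist force passes 120 N, or if a joint passes its speed limit or range.

## Working session

There is one attempt and no reset: what is moved stays moved. The work goes in short steps, Python scripts to look and compute and a shell command to move; the robot and the scene stay as the last step left them, time stands still between calls to the robot, and variables do not carry over. Pictures are saved under pics/ and viewed, at most 10 in all, crops included, and the job is handed in when it is done.

```bash
mkdir -p pics; ls; cat > h.py <<'E'
from rig import *
import numpy as np, cv2
def snap(n,f=None):
    g=grab_frame(n)
    if f: cv2.imwrite('pics/'+f,g['pixels'])
    return g
def ray(g,u,v):
    K=np.array(g['camera_matrix'],float);k=float(g['k1'])
    d=cv2.undistortPoints(np.array([[[u,v]]],float),K,np.array([k,0,0,0]))[0,0]
    R=cv2.Rodrigues(np.array(g['rvec'],float))[0];t=np.array(g['tvec'],float).ravel()
    return -R.T@t, R.T@np.array([d[0],d[1],1])
def onz(g,u,v,z):
    c,d=ray(g,u,v); return c+d*(z-c[2])/d[2]
def proj(g,P):
    return cv2.projectPoints(np.array(P,float).reshape(-1,3),np.array(g['rvec'],float),np.array(g['tvec'],float),np.array(g['camera_matrix'],float),np.array([float(g['k1']),0,0,0]))[0][:,0]
E
python3 - <<'E'
from h import *
import pickle
for n in('top','side'):
    g=snap(n,n+'0.png'); pickle.dump(g,open(n+'0.pkl','wb'))
    print(n,ray(g,280,210),g['k1'])
print(sense())
E
```

```text
pics
top (array([ 108.87562607,   50.92866163, 1716.4808024 ]), array([ 0.22841487,  0.04419351, -0.97256372])) -0.11535051744123506
side (array([ 279.59864655, -884.75734611,  586.33792236]), array([ 0.19814797,  0.88392053, -0.42388116])) -0.06554963083910308
{'clock': 0.1, 'qpos': array([ 1.32360406e+00,  3.53623876e-01,  1.63404593e+00,  2.70222647e-05,
        1.15521007e+00, -2.39133990e-03]), 'qvel': array([-0.00068123, -0.00199495, -0.00214841, -0.00126972,  0.0005383 ,
       -0.00060043]), 'joint_efforts': array([-1.14300619e-03, -6.06356478e+01, -3.42818177e+01, -3.70877729e-05,
        4.02012971e-03, -6.96454819e-06]), 'eef_pos': array([151.3478222 , 605.91433186, 196.41460716]), 'tcp_rot': array([-3.14030549e+00, -2.77861917e-05,  2.89678078e+00]), 'contact_force': array([0.07483756, 0.11141903, 0.20482146]), 'wrist_torque': array([ 0.00868907,  0.02571246, -0.02241785]), 'grasp_force': 0.0, 'opening': 0.997415098376035}
```

View pics/top0.png

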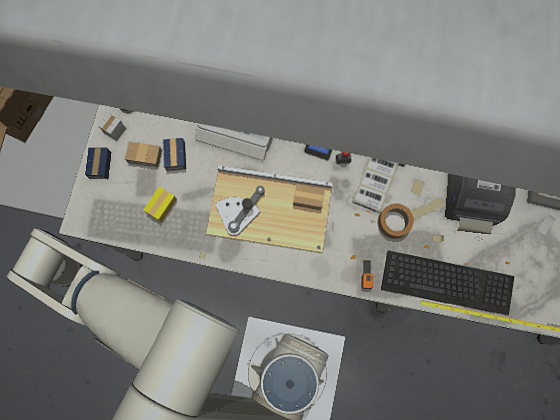

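View pics/side0.png

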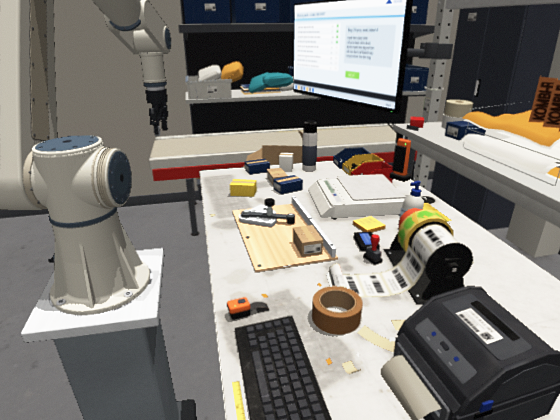

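The top view shows the jig board around (270,210), with the stop from its pivot (235,227) to the bumper (260,190), the knob near (248,203) and the brown carton near (308,196). The side view shows the same jig, with the knob at (270,203) and the carton at (307,240).

```bash
python3 - <<'E'
from h import *
import pickle
g=pickle.load(open('top0.pkl','rb'));s=pickle.load(open('side0.pkl','rb'))
a=cv2.resize(g['pixels'][155:260,195:345],None,fx=5,fy=5,interpolation=cv2.INTER_CUBIC)
cv2.imwrite('pics/topc.png',a)
b=cv2.resize(s['pixels'][180:285,220:350],None,fx=5,fy=5,interpolation=cv2.INTER_CUBIC)
cv2.imwrite('pics/sidec.png',b)
E
```

```text
(no output)
```

View pics/topc.png

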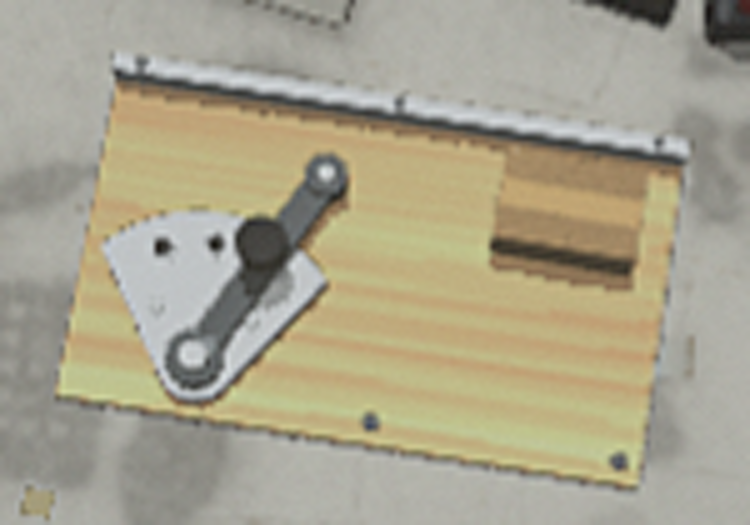

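View pics/sidec.png

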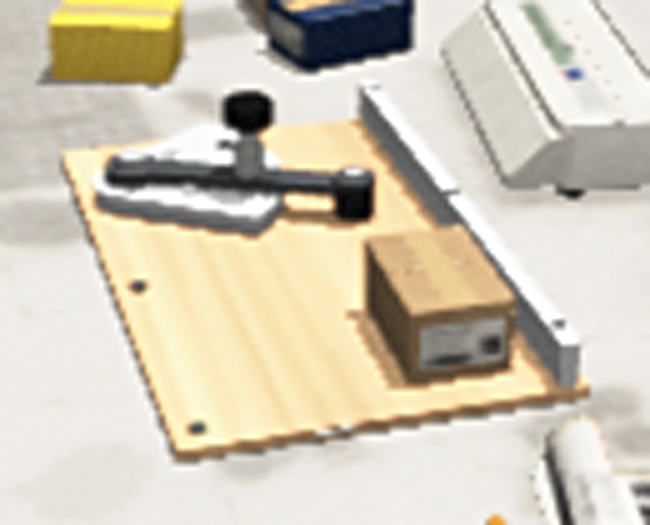

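```bash
cat >> h.py <<'E'
def T(p,X,Y,a):
    c,s_=np.cos(a),np.sin(a); return np.array([X+c*p[0]-s_*p[1],Y+s_*p[0]+c*p[1],p[2]])
E
python3 - <<'E'
from h import *
import pickle
from scipy.optimize import least_squares
g=pickle.load(open('top0.pkl','rb'));s=pickle.load(open('side0.pkl','rb'))
tp=lambda U,V:((U+.5)/5-.5+195,(V+.5)/5-.5+155)
sp=lambda U,V:((U+.5)/5-.5+220,(V+.5)/5-.5+180)
A=-110+80*np.cos(.45);B=100+80*np.sin(.45)
bx=-110+150*np.cos(.45);by=100-150*np.sin(.45);kx=A;ky=100-80*np.sin(.45)
Pt=[((-145,190,10),58,397),((-145,-200,10),638,488),((-110,100,40),190,353),((bx,by,44),326,173),((kx,ky,90),262,242),((A,B,26),162,246),((-30,100,26),216,243),((87,190,40),113,55),((87,-200,40),688,148)]
Ps=[((-145,190,10),63,155),((-145,-200,10),178,455),((kx,ky,90),248,95),((bx,by,42),355,175),((87,-200,40),578,345)]
def res(q,pt,ps):
    return np.concatenate([(proj(g,T(p,*q))[0]-tp(u,v)) for p,u,v in pt]+[(proj(s,T(p,*q))[0]-sp(u,v)) for p,u,v in ps])
for pt,ps in((Pt,[]),([],Ps),(Pt,Ps)):
    r=least_squares(res,[450,50,-.0],args=(pt,ps)); print(r.x.round(3)); print(r.fun.reshape(-1,2).round(1).tolist())
q=r.x
for n,p in dict(pivot=(-110,100,33),mid=(-30,100,90),knob=(kx,ky,81),bump0=(bx,by,40),bump1=(40,100,40)).items(): print(n,T(p,*q).round(1))
def inj(P):
    d=P[:2]-q[:2];c,s_=np.cos(q[2]),np.sin(q[2]);return (c*d[0]+s_*d[1],-s_*d[0]+c*d[1])
print('carton in jig top',[np.round(inj(onz(g,*tp(u,v),58)),0).tolist() for u,v in((503,148),(648,165),(632,262),(490,240))])
print('side',[np.round(inj(onz(s,*sp(u,v),58)),0).tolist() for u,v in((462,225),(515,302),(415,320),(368,240))])
E
```

```text
[5.33035e+02 1.70526e+02 4.50000e-02]
[[-0.9, -0.3], [-0.2, 0.5], [0.5, 0.8], [0.1, 0.2], [-0.4, -0.2], [0.1, 0.4], [0.1, 0.4], [0.3, -0.6], [0.5, -1.2]]
[5.35602e+02 1.70478e+02 4.50000e-02]
[[-0.2, -0.3], [-0.6, -0.7], [0.1, 1.3], [-0.2, 0.2], [0.9, -0.3]]
[5.3406e+02 1.7048e+02 4.7000e-02]
[[-0.8, -0.4], [-0.0, 0.1], [0.7, 0.6], [0.1, -0.1], [-0.3, -0.5], [0.2, 0.2], [0.1, 0.1], [0.3, -0.8], [0.5, -1.6], [-0.7, -0.3], [-1.0, -0.6], [-0.4, 1.3], [-0.6, 0.3], [0.5, -0.3]]
pivot [419.5 265.2  33. ]
mid [499.4 269.   90. ]
knob [493.1 233.8  81. ]
bump0 [557.5 206.4  40. ]
bump1 [569.3 272.2  40. ]
carton in jig top [[56.0, -78.0], [60.0, -174.0], [-6.0, -172.0], [-7.0, -79.0]]
side [[60.0, -79.0], [57.0, -176.0], [-3.0, -180.0], [-0.0, -83.0]]
```

```bash
python3 -m jog '[{"spin":0.08},{"spin":0.079},{"x":-3.2,"y":-1.45,"z":0.3},{"x":-3.2,"y":-1.45,"z":0.3},{"x":-3.2,"y":-1.45,"z":0.3},{"x":-3.2,"y":-1.45,"z":0.3},{"x":-3.2,"y":-1.45,"z":0.4},{"x":-3.2,"y":-1.45,"z":0.4},{"x":-3.2,"y":-1.45,"z":0.4},{"x":-3.2,"y":-1.45,"z":0.4},{"x":-3.2,"y":-1.45,"z":0.4},{"x":-3.2,"y":-1.45,"z":0.4},{"x":-3.2,"y":-1.45,"z":0.4},{"x":-3.2,"y":-1.45,"z":0.4},{"x":-3.2,"y":-1.45,"z":0.4},{"x":-3.2,"y":-1.45,"z":0.4},{},{}]' 60
cat >> h.py <<'E'
Q=(533.8,170.5,.046)
def go(P):  # remaining shift in tool axes, cm
    s=sense(); e=np.array(s['eef_pos']);y=s['tcp_rot'][2];d=np.array(P)-e
    print('t',round(s['clock'],1),'eef',e.round(1),'rot',np.round(s['tcp_rot'],3),'F',np.round(s['contact_force'],1),'open',round(s['opening'],2),'grasp',round(s['grasp_force'],1))
    print('to go cm x,y,z',((d[0]*np.cos(y)+d[1]*np.sin(y))/10).round(2),((d[0]*np.sin(y)-d[1]*np.cos(y))/10).round(2),(-d[2]/10).round(2))
E
python3 - <<'E'
from h import *
go([493.1,233.8,62])
E
```

```text
t 0.1 eef [151.3 605.9 196.4] rot [-3.14  -0.     2.897] F [0.1 0.1 0.2] open 1.0 grasp 0.0
to go cm x,y,z -42.18 -27.82 13.44schema error: expected keys x, y, z, spin, grip
```

```bash
python3 -m jog '[{"x":0,"y":0,"z":0,"spin":0.08,"grip":0},{"x":0,"y":0,"z":0,"spin":0.079,"grip":0},{"x":-3.2,"y":-1.45,"z":0.4,"spin":0,"grip":0},{"x":-3.2,"y":-1.45,"z":0.4,"spin":0,"grip":0},{"x":-3.2,"y":-1.45,"z":0.4,"spin":0,"grip":0},{"x":-3.2,"y":-1.45,"z":0.4,"spin":0,"grip":0},{"x":-3.2,"y":-1.45,"z":0.4,"spin":0,"grip":0},{"x":-3.2,"y":-1.45,"z":0.4,"spin":0,"grip":0},{"x":-3.2,"y":-1.45,"z":0.4,"spin":0,"grip":0},{"x":-3.2,"y":-1.45,"z":0.4,"spin":0,"grip":0},{"x":-3.2,"y":-1.45,"z":0.4,"spin":0,"grip":0},{"x":-3.2,"y":-1.45,"z":0.4,"spin":0,"grip":0},{"x":-3.2,"y":-1.45,"z":0.4,"spin":0,"grip":0},{"x":-3.2,"y":-1.45,"z":0.4,"spin":0,"grip":0},{"x":-3.2,"y":-1.45,"z":0.4,"spin":0,"grip":0},{"x":-3.2,"y":-1.45,"z":0.4,"spin":0,"grip":0},{"x":0,"y":0,"z":0,"spin":0,"grip":0},{"x":0,"y":0,"z":0,"spin":0,"grip":0}]' 60
python3 - <<'E'
from h import *
go([493.1,233.8,62])
E
```

```text
clock: 1.6
eef_pos: [484.3, 242.1, 140.5]
tcp_rot: [-3.141, -0.001, 2.735]
contact_force: [1.0, 0.4, -0.1]
opening: 1.001
grasp_force: 0.0
t 1.6 eef [484.3 242.1 140.5] rot [-3.141e+00 -1.000e-03  2.735e+00] F [ 1.   0.4 -0.1] open 1.0 grasp 0.0
to go cm x,y,z -1.14 -0.41 7.85
```

```bash
python3 -m jog '[{"x":-0.57,"y":-0.2,"z":0,"spin":0,"grip":0},{"x":-0.57,"y":-0.21,"z":0,"spin":0,"grip":0},{"x":0,"y":0,"z":2,"spin":0,"grip":0},{"x":0,"y":0,"z":2,"spin":0,"grip":0},{"x":0,"y":0,"z":2,"spin":0,"grip":0},{"x":0,"y":0,"z":2,"spin":0,"grip":0},{"x":0,"y":0,"z":0,"spin":0,"grip":0},{"x":0,"y":0,"z":0,"spin":0,"grip":0}]' 60
python3 - <<'E'
from h import *
go([493.1,233.8,61])
g=snap('side');t=snap('top')
a=cv2.resize(g['pixels'][160:260,210:340],(624,480),interpolation=cv2.INTER_CUBIC)
cv2.imwrite('pics/k1.png',a)
E
```

```text
clock: 2.27
eef_pos: [491.6, 235.7, 60.7]
tcp_rot: [-3.14, -0.001, 2.739]
contact_force: [1.1, -0.2, 0.9]
opening: 0.997
grasp_force: 0.0
t 2.3 eef [491.6 235.7  60.7] rot [-3.140e+00 -1.000e-03  2.739e+00] F [ 1.1 -0.2  0.9] open 1.0 grasp 0.0
to go cm x,y,z -0.21 -0.11 -0.03
```

View pics/k1.png

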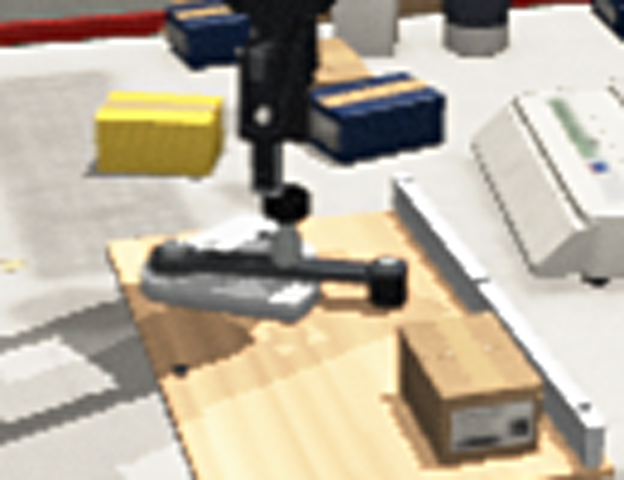

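The near finger's tip is at (265,190) in the crop and the knob at (287,203). The gripper straddles the knob at the expected height, so I close.

```bash
python3 -m jog '[{"x":-0.2,"y":-0.1,"z":0,"spin":0,"grip":0},{"x":0,"y":0,"z":0,"spin":0,"grip":1},{"x":0,"y":0,"z":0,"spin":0,"grip":1},{"x":0,"y":0,"z":0,"spin":0,"grip":1},{"x":0,"y":0,"z":0,"spin":0,"grip":1},{"x":0,"y":0,"z":0,"spin":0,"grip":1},{"x":0,"y":0,"z":0,"spin":0,"grip":1},{"x":0,"y":0,"z":0,"spin":0,"grip":1},{"x":0,"y":0,"z":0,"spin":0,"grip":1},{"x":0,"y":0,"z":0,"spin":0,"grip":1}]' 60
```

```text
clock: 3.2
eef_pos: [494.0, 233.7, 61.0]
tcp_rot: [-3.142, -0.0, 2.738]
contact_force: [0.3, -0.0, 0.6]
opening: -0.003
grasp_force: 0.0
```

```bash
python3 - <<'E'
from h import *
g=snap('side');t=snap('top')
a=cv2.resize(g['pixels'][170:250,225:325],(500,400),interpolation=cv2.INTER_CUBIC)
b=cv2.resize(t['pixels'][170:250,205:265],(300,400),interpolation=cv2.INTER_CUBIC)
cv2.imwrite('pics/k2.png',np.hstack([a,b]))
print(proj(g,[494,233.7,61]),proj(t,[494,233.7,61]))
E
```

```text
[[269.17578232 208.02113125]] [[247.3486846  204.43116929]]
```

View pics/k2.png

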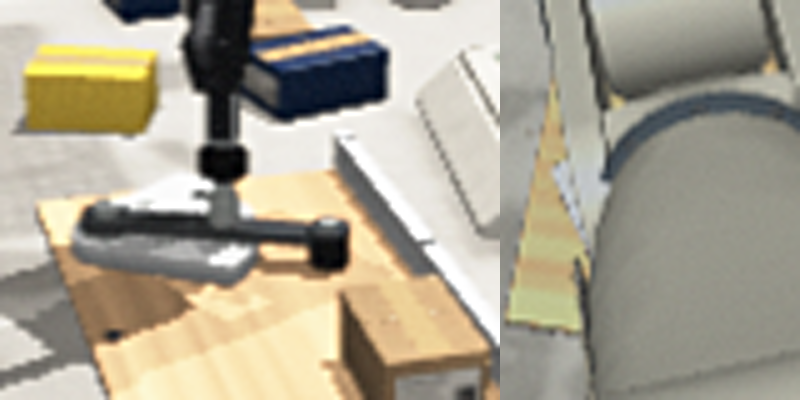

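The knob still stands at crop (222,160), with the shut fingers directly above or behind it, so the grip missed. I'll check with a brightened close crop and projected height marks.

```bash
python3 - <<'E'
from h import *
g=snap('side')
u0,v0,w,h,f=240,150,60,70,8
a=cv2.resize(g['pixels'][v0:v0+h,u0:u0+w],None,fx=f,fy=f,interpolation=cv2.INTER_CUBIC)
a=(255*(a/255.)**.45).astype(np.uint8)
e=sense()['eef_pos']
for z in(61,80,90,115,134):
    p=proj(g,[e[0],e[1],z])[0]; print(z,p.round(1))
    x,y=int((p[0]-u0+.5)*f),int((p[1]-v0+.5)*f); cv2.line(a,(x+70,y),(x+110,y),(0,0,255),1); cv2.putText(a,str(z),(x+112,y+4),0,.4,(0,0,255),1)
cv2.imwrite('pics/k3.png',a)
E
```

```text
61 [269.2 208. ]
80 [269.1 202.7]
90 [269.  199.9]
115 [268.9 192.8]
134 [268.8 187.3]
```

View pics/k3.png

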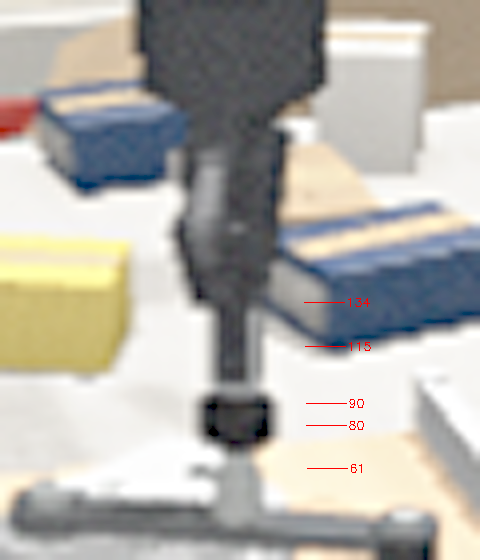

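```bash
python3 - <<'E'
from h import *
import pickle
g=pickle.load(open('side0.pkl','rb'));t=pickle.load(open('top0.pkl','rb'))
for z in(61,74,90,100): print(z,proj(g,[472,190.6,z])[0].round(1),proj(g,[511,280,z])[0].round(1))
print('k1 tip ~',210+265/4.8,160+192/4.8)
print('knob side',onz(g,269.3,202,81),'top',onz(t,247,203.1,90))
print(onz(g,269.3,202,71),onz(g,269.3,202,91))
for n,c in(('side',g),('top',t)):
    m=(c['pixels'].max(2)<50).astype(np.uint8)
    print(n,[ (cc.round(1).tolist(),st.tolist()) for cc,st in zip(*[cv2.connectedComponentsWithStats(m)[i] for i in(3,2)]) if 15<st[4]<400 and 230<cc[0]<310 and 180<cc[1]<240])
E
```

```text
61 [265.  214.2] [271.4 202. ]
74 [264.9 210.5] [271.4 198.4]
90 [264.8 205.9] [271.3 194.1]
100 [264.8 203. ] [271.3 191.3]
k1 tip ~ 265.2083333333333 200.0
knob side [495.38454198 237.01193515  81.        ] top [491.29711947 232.55089567  90.        ]
[499.65467264 259.21033412  71.        ] [491.11441132 214.81353619  91.        ]
side [([289.4, 187.0], [273, 180, 29, 14, 196]), ([269.1, 202.0], [265, 199, 9, 8, 58]), ([261.6, 215.9], [242, 214, 43, 4, 61]), ([290.0, 219.8], [286, 217, 8, 7, 46])]
top []
```

The brightened crop shows the shut fingers ending just above the knob top, at row ~385 (z≈97). The open tip in the earlier crop also sat ~36 mm higher than reported. So the tips are about 35 mm higher than assumed. I'll open and descend carefully.

```bash
python3 -m jog '[{"x":0,"y":0,"z":-0.5,"spin":0,"grip":0},{"x":0,"y":0,"z":0,"spin":0,"grip":0},{"x":0,"y":0,"z":0,"spin":0,"grip":0},{"x":0,"y":0,"z":0,"spin":0,"grip":0},{"x":0,"y":0,"z":0,"spin":0,"grip":0},{"x":0,"y":0,"z":0,"spin":0,"grip":0},{"x":0,"y":0,"z":0,"spin":0,"grip":0},{"x":0,"y":0,"z":0,"spin":0,"grip":0},{"x":0,"y":0,"z":0.5,"spin":0,"grip":0},{"x":0,"y":0,"z":0.5,"spin":0,"grip":0},{"x":0,"y":0,"z":0.5,"spin":0,"grip":0},{"x":0,"y":0,"z":0.5,"spin":0,"grip":0},{"x":0,"y":0,"z":0.3,"spin":0,"grip":0},{"x":0,"y":0,"z":0,"spin":0,"grip":0}]'
```

```text
clock: 4.52
eef_pos: [493.4, 233.4, 42.1]
tcp_rot: [-3.14, -0.001, 2.738]
contact_force: [-0.4, 0.4, 0.1]
opening: 1.002
grasp_force: 0.0
```

```bash
python3 -m jog '[{"x":0,"y":0,"z":0.4,"spin":0,"grip":0},{"x":0,"y":0,"z":0.4,"spin":0,"grip":0},{"x":0,"y":0,"z":0.4,"spin":0,"grip":0},{"x":0,"y":0,"z":0,"spin":0,"grip":0},{"x":0,"y":0,"z":0,"spin":0,"grip":1},{"x":0,"y":0,"z":0,"spin":0,"grip":1},{"x":0,"y":0,"z":0,"spin":0,"grip":1},{"x":0,"y":0,"z":0,"spin":0,"grip":1},{"x":0,"y":0,"z":0,"spin":0,"grip":1},{"x":0,"y":0,"z":0,"spin":0,"grip":1},{"x":0,"y":0,"z":0,"spin":0,"grip":1},{"x":0,"y":0,"z":0,"spin":0,"grip":1}]' 60
```

```text
clock: 5.52
eef_pos: [494.6, 234.2, 31.6]
tcp_rot: [3.14, 0.001, 2.738]
contact_force: [-0.3, 1.1, 5.5]
opening: 0.379
grasp_force: 59.1
```

Knob gripped (opening ~33 mm). Now lift 14 mm.

```bash
python3 -m jog '[{"x":0,"y":0,"z":-0.35,"spin":0,"grip":1},{"x":0,"y":0,"z":-0.35,"spin":0,"grip":1},{"x":0,"y":0,"z":-0.35,"spin":0,"grip":1},{"x":0,"y":0,"z":-0.35,"spin":0,"grip":1},{"x":0,"y":0,"z":0,"spin":0,"grip":1},{"x":0,"y":0,"z":0,"spin":0,"grip":1}]'
```

```text
clock: 6.02
eef_pos: [494.1, 233.6, 45.0]
tcp_rot: [3.141, 0.0, 2.738]
contact_force: [4.9, 1.9, -10.3]
opening: 0.377
grasp_force: 60.4
```

```bash
python3 -m jog '[{"x":0.0225,"y":0.6,"z":0,"spin":-0.075,"grip":1},{"x":0.0225,"y":0.6,"z":0,"spin":-0.075,"grip":1},{"x":0.0225,"y":0.6,"z":0,"spin":-0.075,"grip":1},{"x":0.0225,"y":0.6,"z":0,"spin":-0.075,"grip":1},{"x":0.0225,"y":0.6,"z":0,"spin":-0.075,"grip":1},{"x":0.0225,"y":0.6,"z":0,"spin":-0.075,"grip":1},{"x":0,"y":0,"z":0,"spin":0,"grip":1},{"x":0,"y":0,"z":0,"spin":0,"grip":1},{"x":0,"y":0,"z":0,"spin":0,"grip":1}]'
```

```text
clock: 6.77
eef_pos: [501.0, 269.1, 44.9]
tcp_rot: [3.141, 0.001, -3.095]
contact_force: [7.0, 2.5, -10.3]
opening: 0.378
grasp_force: 60.5
```

```bash
python3 -m jog '[{"x":0,"y":0,"z":0.35,"spin":0,"grip":1},{"x":0,"y":0,"z":0.35,"spin":0,"grip":1},{"x":0,"y":0,"z":0.35,"spin":0,"grip":1},{"x":0,"y":0,"z":0.3,"spin":0,"grip":1},{"x":0,"y":0,"z":0,"spin":0,"grip":1},{"x":0,"y":0,"z":0,"spin":0,"grip":1}]'
```

```text
clock: 7.27
eef_pos: [501.1, 269.4, 31.8]
tcp_rot: [3.141, 0.001, -3.095]
contact_force: [5.0, 4.4, -6.6]
opening: 0.375
grasp_force: 61.1
```

```bash
python3 -m jog '[{"x":0,"y":0,"z":0,"spin":0,"grip":0},{"x":0,"y":0,"z":0,"spin":0,"grip":0},{"x":0,"y":0,"z":0,"spin":0,"grip":0},{"x":0,"y":0,"z":0,"spin":0,"grip":0},{"x":0,"y":0,"z":0,"spin":0,"grip":0},{"x":0,"y":0,"z":0,"spin":0,"grip":0},{"x":0,"y":0,"z":-2,"spin":0,"grip":0},{"x":0,"y":0,"z":-3,"spin":0,"grip":0},{"x":0,"y":0,"z":-3,"spin":0,"grip":0},{"x":0.25,"y":-3.7,"z":0,"spin":0,"grip":0.5},{"x":0.25,"y":-3.8,"z":0,"spin":0,"grip":0.5},{"x":0.25,"y":-3.8,"z":0,"spin":0,"grip":0.5},{"x":0.25,"y":-3.8,"z":0,"spin":0,"grip":0.5},{"x":0.25,"y":-3.8,"z":0,"spin":0,"grip":0.5},{"x":0.25,"y":-3.8,"z":0,"spin":0,"grip":0.5},{"x":0,"y":0,"z":0,"spin":0,"grip":0.5},{"x":0,"y":0,"z":0,"spin":0,"grip":0.5}]'
python3 - <<'E'
from h import *
go(T((-45,-127,30),*Q))
g=snap('side');t=snap('top')
m=(g['pixels'].max(2)<50).astype(np.uint8)
_,_,st,cc=cv2.connectedComponentsWithStats(m)
print([(c.round(1).tolist(),s.tolist()) for c,s in zip(cc,st) if 15<s[4]<400 and 230<c[0]<310 and 180<c[1]<240])
for s,l in((.45,0),(.43,0),(.45,.011)): print(s,l,proj(g,[T((-110+80*np.cos(s-.45),100+80*np.sin(s-.45),81+1000*l),*Q),T((-110+150*np.cos(s-.45),100+150*np.sin(s-.45),27),*Q)]).round(1).tolist())
a=cv2.resize(g['pixels'][160:280,220:350],(650,600),interpolation=cv2.INTER_CUBIC)
cv2.imwrite('pics/s4.png',a)
E
```

```text
clock: 8.68
eef_pos: [495.7, 39.6, 111.7]
tcp_rot: [-3.142, -0.0, -3.099]
contact_force: [1.1, -0.5, -0.3]
opening: 0.501
grasp_force: 0.0
t 8.7 eef [495.7  39.6 111.7] rot [-3.142 -0.    -3.099] F [ 1.1 -0.5 -0.3] open 0.5 grasp 0.0
to go cm x,y,z 0.09 0.2 8.17
[([269.1, 197.9], [265, 195, 9, 7, 56]), ([290.0, 212.3], [286, 209, 7, 6, 24]), ([259.1, 213.3], [242, 211, 37, 6, 52])]
0.45 0 [[268.6, 198.1], [288.6, 210.3]]
0.43 0 [[268.7, 198.3], [288.8, 210.7]]
0.45 0.011 [[268.5, 195.1], [288.6, 210.3]]
```

View pics/s4.png

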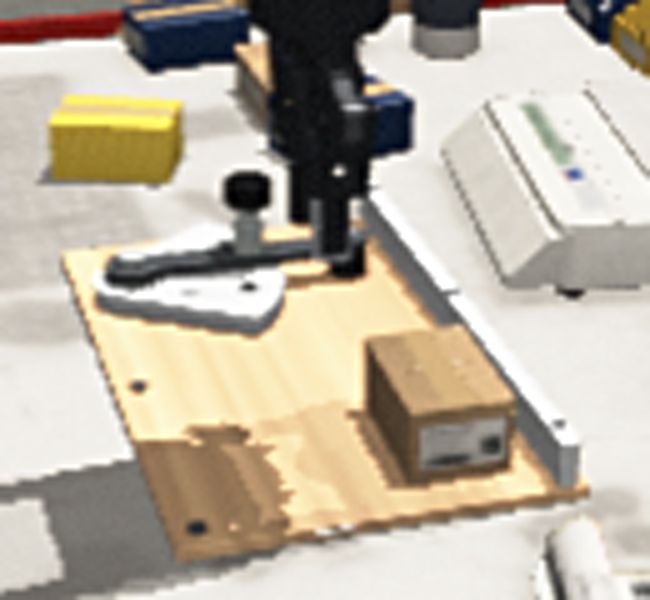

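The knob now stands at (269.1,197.9), where the pin-home prediction is 198.1, so the pin is home in the middle hole. The near fingertip is at crop (335,255), from which I'll work out its true height.

```bash
python3 - <<'E'
from h import *
import pickle
g=pickle.load(open('side0.pkl','rb'))
for y in(5,12,18): print(y,[(z,proj(g,[495.7,y,z])[0].round(1).tolist()) for z in (110,130,150,170)])
print(T((-45,-127,0),*Q))
E
```

```text
5 [(110, [286.1, 226.1]), (130, [286.1, 219.5]), (150, [286.1, 212.7]), (170, [286.2, 205.8])]
12 [(110, [285.5, 224.9]), (130, [285.5, 218.3]), (150, [285.5, 211.6]), (170, [285.5, 204.8])]
18 [(110, [285.0, 223.9]), (130, [285.0, 217.4]), (150, [285.0, 210.7]), (170, [285.0, 203.9])]
[494.68754154  41.56507225   0.        ]
```

```bash
python3 -m jog '[{"x":0,"y":0,"z":3,"spin":0,"grip":0.5},{"x":0,"y":0,"z":3,"spin":0,"grip":0.5},{"x":0,"y":0,"z":3,"spin":0,"grip":0.5},{"x":0,"y":0.2,"z":1.2,"spin":0,"grip":0.5},{"x":0,"y":0,"z":1,"spin":0,"grip":0.5},{"x":-1,"y":0,"z":0,"spin":0,"grip":0.5},{"x":-1,"y":0,"z":0,"spin":0,"grip":0.5},{"x":-0.4,"y":0,"z":0,"spin":0,"grip":0.5},{"x":-0.4,"y":0,"z":0,"spin":0,"grip":0.5},{"x":-0.4,"y":0,"z":0,"spin":0,"grip":0.5},{"x":-0.3,"y":0,"z":0,"spin":0,"grip":0.5},{"x":-0.3,"y":0,"z":0,"spin":0,"grip":0.5},{"x":0,"y":0,"z":0,"spin":0,"grip":0.5}]'
```

```text
clock: 9.87
eef_pos: [534.5, 45.1, -0.1]
tcp_rot: [3.142, 0.001, -3.096]
contact_force: [0.3, -0.0, -0.2]
opening: 0.499
grasp_force: 0.0
```

```bash
python3 -m jog '[{"x":-0.2,"y":0,"z":0,"spin":0,"grip":0.5},{"x":-0.2,"y":0,"z":0,"spin":0,"grip":0.5},{"x":-0.2,"y":0,"z":0,"spin":0,"grip":0.5},{"x":0,"y":0,"z":0,"spin":0,"grip":0.5},{"x":0,"y":0,"z":0,"spin":0,"grip":0.5}]'
python3 -m jog '[{"x":-0.15,"y":0,"z":0,"spin":0,"grip":0.5},{"x":-0.15,"y":0,"z":0,"spin":0,"grip":0.5},{"x":0,"y":0,"z":0,"spin":0,"grip":0.5}]'
python3 - <<'E'
from h import *
g=snap('side')
a=cv2.resize(g['pixels'][190:290,230:350],(720,600),interpolation=cv2.INTER_CUBIC)
cv2.imwrite('pics/s5.png',a)
E
```

```text
clock: 10.28
eef_pos: [540.0, 45.5, -0.4]
tcp_rot: [3.142, 0.0, -3.095]
contact_force: [0.4, 0.4, 1.2]
opening: 0.503
grasp_force: 0.0
clock: 10.53
eef_pos: [543.1, 45.6, -0.4]
tcp_rot: [3.142, 0.0, -3.095]
contact_force: [-0.2, 1.1, 0.5]
opening: 0.5
grasp_force: 0.0
```

View pics/s5.png

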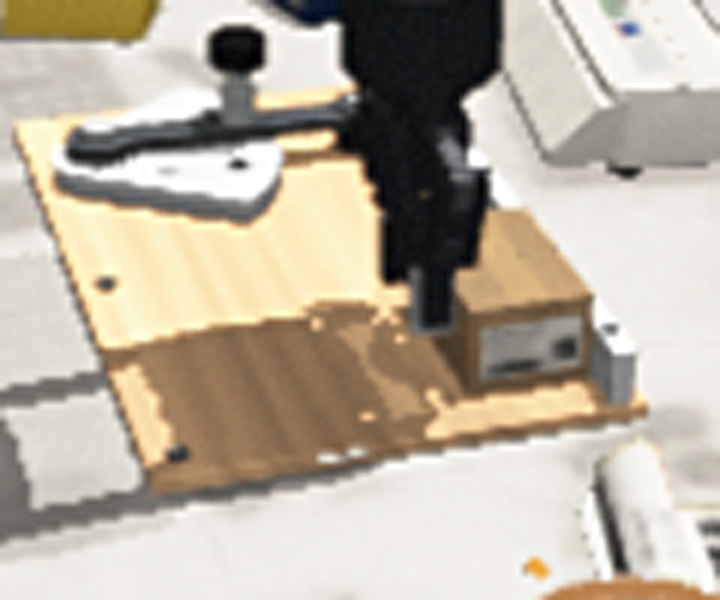

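The picture shows the fingertips at (435,310) on the near face, and the carton close to the fence at (590,310). A few more millimetres until there is contact force.

```bash
for i in 1 2; do python3 -m jog '[{"x":-0.1,"y":0,"z":0,"spin":0,"grip":0.5},{"x":-0.1,"y":0,"z":0,"spin":0,"grip":0.5},{"x":0,"y":0,"z":0,"spin":0,"grip":0.5}]' | sed -n '2p;4p'; done
```

```text
eef_pos: [543.4, 45.6, -0.6]
contact_force: [-4.1, -0.5, 3.5]
eef_pos: [543.2, 45.6, -1.0]
contact_force: [-10.3, 0.1, 8.4]
```

```bash
python3 -m jog '[{"x":1.5,"y":0,"z":0,"spin":0,"grip":0.5},{"x":1.5,"y":0,"z":0,"spin":0,"grip":0.5},{"x":0,"y":0,"z":-3,"spin":0,"grip":0.75},{"x":0,"y":0,"z":-3,"spin":0,"grip":0.75},{"x":0,"y":-2,"z":-2,"spin":0,"grip":0.75},{"x":-1.5,"y":-2.5,"z":0,"spin":0,"grip":0.75},{"x":-2.5,"y":-2.5,"z":0,"spin":0,"grip":0.75},{"x":-2.9,"y":-2,"z":0,"spin":0,"grip":0.75},{"x":0,"y":0,"z":0,"spin":0,"grip":0.75}]'
python3 -c "
from h import *
go(T((42,-215,5),*Q)); print(sense()['qpos'])"
```

```text
clock: 11.83
eef_pos: [596.0, -45.6, 80.9]
tcp_rot: [-3.14, 0.007, -3.097]
contact_force: [-0.2, 0.2, -0.1]
opening: 0.252
grasp_force: 0.0
t 11.8 eef [596.  -45.6  80.9] rot [-3.14   0.007 -3.097] F [-0.2  0.2 -0.1] open 0.25 grasp 0.0
to go cm x,y,z 1.02 0.37 7.59
[-7.83346091e-02  4.39220283e-01  1.79484065e+00 -9.98174993e-04
  9.00314621e-01 -1.69289778e+00]
```

```bash
python3 -m jog '[{"x":1.0,"y":0.4,"z":0,"spin":0,"grip":0.75},{"x":0,"y":0,"z":0,"spin":0.12,"grip":0.75},{"x":0,"y":0,"z":0,"spin":0.12,"grip":0.75},{"x":0,"y":0,"z":0,"spin":0.12,"grip":0.75},{"x":0,"y":0,"z":0,"spin":0.12,"grip":0.75},{"x":0,"y":0,"z":0,"spin":0.12,"grip":0.75},{"x":0,"y":0,"z":0,"spin":0.12,"grip":0.75},{"x":0,"y":0,"z":0,"spin":0.12,"grip":0.75},{"x":0,"y":0,"z":0,"spin":0.12,"grip":0.75},{"x":0,"y":0,"z":0,"spin":0.12,"grip":0.75},{"x":0,"y":0,"z":0,"spin":0.12,"grip":0.75},{"x":0,"y":0,"z":0,"spin":0.12,"grip":0.75},{"x":0,"y":0,"z":0,"spin":0.12,"grip":0.75},{"x":0,"y":0,"z":0,"spin":0.12,"grip":0.75},{"x":0,"y":0,"z":0,"spin":0.009,"grip":0.75},{"x":0,"y":0,"z":3,"spin":0,"grip":0.75},{"x":0,"y":0,"z":3,"spin":0,"grip":0.75},{"x":0,"y":0,"z":1.6,"spin":0,"grip":0.75},{"x":0,"y":0,"z":0,"spin":0,"grip":0.75}]'
python3 -c "
from h import *
go(T((43,38.5-47.5-10,5),*Q))"
```

```text
clock: 13.42
eef_pos: [575.9, -38.1, 0.3]
tcp_rot: [-3.135, -0.001, 1.623]
contact_force: [0.2, -0.1, -0.0]
opening: 0.249
grasp_force: 0.0
t 13.4 eef [ 5.759e+02 -3.810e+01  3.000e-01] rot [-3.135e+00 -1.000e-03  1.623e+00] F [ 0.2 -0.1 -0. ] open 0.25 grasp 0.0
to go cm x,y,z 19.12 1.17 -0.47
```

```bash
python3 -m jog '[{"x":0,"y":0.5,"z":-0.4,"spin":0.006,"grip":0.75},{"x":0,"y":0.5,"z":0,"spin":0,"grip":0.75},{"x":1,"y":0,"z":0,"spin":0,"grip":0.75},{"x":0.8,"y":0,"z":0,"spin":0,"grip":0.75},{"x":0.5,"y":0,"z":0,"spin":0,"grip":0.75},{"x":0.5,"y":0,"z":0,"spin":0,"grip":0.75},{"x":0.8,"y":0,"z":0,"spin":0,"grip":0.75},{"x":0.9,"y":0,"z":0,"spin":0,"grip":0.75},{"x":0.9,"y":0,"z":0,"spin":0,"grip":0.75},{"x":0.9,"y":0,"z":0,"spin":0,"grip":0.75},{"x":0.9,"y":0,"z":0,"spin":0,"grip":0.75},{"x":0.9,"y":0,"z":0,"spin":0,"grip":0.75},{"x":0.9,"y":0,"z":0,"spin":0,"grip":0.75},{"x":0.9,"y":0,"z":0,"spin":0,"grip":0.75},{"x":0.9,"y":0,"z":0,"spin":0,"grip":0.75},{"x":0.9,"y":0,"z":0,"spin":0,"grip":0.75},{"x":0.9,"y":0,"z":0,"spin":0,"grip":0.75},{"x":0.9,"y":0,"z":0,"spin":0,"grip":0.75},{"x":0.6,"y":0,"z":0,"spin":0,"grip":0.75},{"x":0,"y":0,"z":0,"spin":0,"grip":0.75}]'
python3 -c "
from h import *
go(T((43,38.5-47.5-10,5),*Q))"
```

```text
clock: 15.08
eef_pos: [583.7, 104.0, 7.6]
tcp_rot: [3.141, -0.0, 1.614]
contact_force: [0.7, 0.6, 0.1]
opening: 0.247
grasp_force: 0.0
t 15.1 eef [583.7 104.    7.6] rot [ 3.141 -0.     1.614] F [0.7 0.6 0.1] open 0.25 grasp 0.0
to go cm x,y,z 4.98 -0.4 0.26
```

```bash
python3 -m jog '[{"x":0.6,"y":0,"z":0,"spin":0,"grip":0.75},{"x":0.6,"y":0,"z":0,"spin":0,"grip":0.75},{"x":0.6,"y":0,"z":0,"spin":0,"grip":0.75},{"x":0.6,"y":0,"z":0,"spin":0,"grip":0.75},{"x":0.6,"y":0,"z":0,"spin":0,"grip":0.75},{"x":0.5,"y":0,"z":0,"spin":0,"grip":0.75},{"x":0.4,"y":0,"z":0,"spin":0,"grip":0.75},{"x":0.2,"y":0,"z":0,"spin":0,"grip":0.75},{"x":0,"y":0,"z":0,"spin":0,"grip":0.75}]'
for i in 1 2 3; do python3 -m jog '[{"x":0.15,"y":0,"z":0,"spin":0,"grip":0.75},{"x":0.15,"y":0,"z":0,"spin":0,"grip":0.75},{"x":0,"y":0,"z":0,"spin":0,"grip":0.75}]' | sed -n '2p;4p'; done
```

```text
clock: 15.83
eef_pos: [582.1, 144.1, 7.6]
tcp_rot: [3.141, -0.0, 1.613]
contact_force: [0.7, 0.2, -0.3]
opening: 0.245
grasp_force: 0.0
eef_pos: [582.0, 146.6, 7.6]
contact_force: [0.0, 0.6, -0.1]
eef_pos: [581.8, 149.7, 7.6]
contact_force: [-0.3, -0.4, -0.2]
eef_pos: [581.6, 152.7, 7.6]
contact_force: [0.0, -0.4, -0.4]
```

```bash
for i in 1 2; do python3 -m jog '[{"x":0.1,"y":0,"z":0,"spin":0,"grip":0.75},{"x":0.1,"y":0,"z":0,"spin":0,"grip":0.75},{"x":0,"y":0,"z":0,"spin":0,"grip":0.75}]' | sed -n '2p;4p'; done
```

```text
eef_pos: [581.5, 154.6, 7.6]
contact_force: [0.1, -0.0, 0.3]
eef_pos: [581.4, 156.4, 7.6]
contact_force: [-0.5, -2.7, 0.8]
```

```bash
python3 -m jog '[{"x":0.1,"y":0,"z":0,"spin":0,"grip":0.75},{"x":0,"y":0,"z":0,"spin":0,"grip":0.75},{"x":0,"y":0,"z":0,"spin":0,"grip":0.75}]' | sed -n '2p;4p'
python3 -m jog '[{"x":-0.4,"y":0,"z":0,"spin":0,"grip":0.75},{"x":-1.5,"y":0,"z":0,"spin":0,"grip":0.75},{"x":-1.5,"y":0,"z":-2,"spin":0,"grip":0.75},{"x":-1,"y":0,"z":-4,"spin":0,"grip":0.75},{"x":0,"y":-1,"z":-4,"spin":0,"grip":0.75},{"x":-2,"y":-3,"z":-2,"spin":0,"grip":0.75},{"x":-2,"y":-3.5,"z":-1,"spin":0,"grip":0.75},{"x":-2,"y":-3.5,"z":-1,"spin":0,"grip":0.75},{"x":-2,"y":-3.5,"z":0,"spin":0,"grip":0.75},{"x":-2,"y":-3.5,"z":0,"spin":0,"grip":0.75},{"x":-2,"y":-3.5,"z":0,"spin":0,"grip":0.75},{"x":-2,"y":-3.5,"z":0,"spin":0,"grip":0.75},{"x":0,"y":0,"z":0,"spin":0,"grip":0.75}]'
python3 - <<'E'
from h import *
g=snap('side');t=snap('top')
a=cv2.resize(g['pixels'][185:265,240:320],(480,480),interpolation=cv2.INTER_CUBIC)
b=cv2.resize(t['pixels'][165:265,230:283],(318,600),interpolation=cv2.INTER_CUBIC)
c=np.zeros((600,798,3),np.uint8);c[:480,:480]=a;c[:,480:]=b
cv2.imwrite('pics/s6.png',c)
import pickle;pickle.dump((g,t),open('p6.pkl','wb'))
E
```

```text
eef_pos: [581.2, 156.8, 7.6]
contact_force: [-0.1, -6.0, 3.0]
clock: 18.42
eef_pos: [332.4, -38.9, 146.5]
tcp_rot: [-3.137, 0.0, 1.611]
contact_force: [0.1, 1.2, 0.3]
opening: 0.253
grasp_force: 0.0
```

View pics/s6.png

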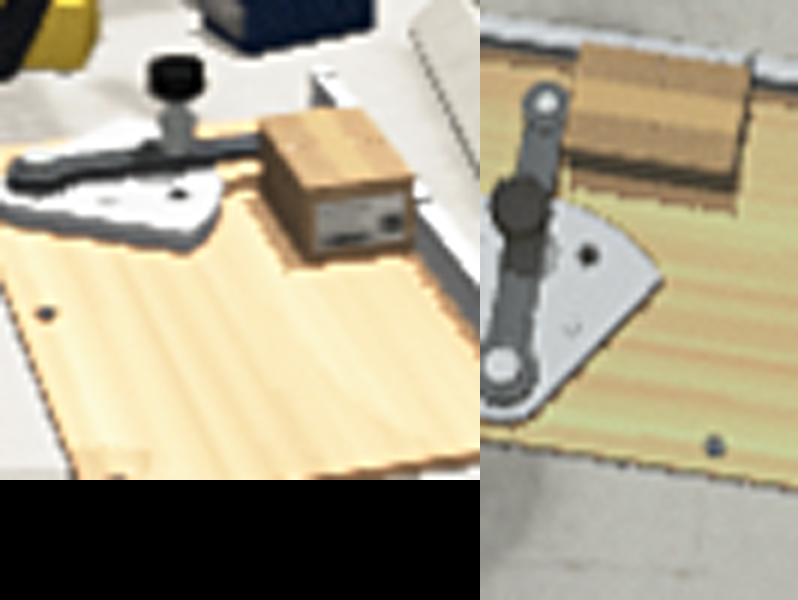

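The carton's left end sits at the bumper (crop ~(570,100)) and its far edge at the fence. I'll check its position and angle by number.

```bash
python3 - <<'E'
from h import *
import pickle
g,t=pickle.load(open('p6.pkl','rb'))
def inj(P):
    d=P[:2]-np.array(Q[:2]);c,s=np.cos(Q[2]),np.sin(Q[2]);return np.round([c*d[0]+s*d[1],-s*d[0]+c*d[1]],1).tolist()
tp=lambda U,V:((U-480+.5)/6-.5+230,(V+.5)/6-.5+165)
sp=lambda U,V:((U+.5)/6-.5+240,(V+.5)/6-.5+185)
print('top',[inj(onz(t,*tp(u,v),58)) for u,v in((582,43),(752,63),(738,178),(570,152))])
print('side',[inj(onz(g,*sp(u,v),58)) for u,v in((345,105),(413,180),(305,192),(262,118))])
# dark near-face band: subpixel top edge per column in the top view
gr=cv2.cvtColor(t['pixels'],cv2.COLOR_BGR2GRAY).astype(float)
pts=[]
for u in range(248,270):
    col=gr[185:200,u]; k=np.diff(col); i=int(np.argmin(k[:])); 
    j=k[max(i-1,0):i+2]; off=(j*np.arange(len(j))).sum()/j.sum()+max(i-1,0)
    pts.append(inj(onz(t,u,185+off+.5,58)))
p=np.array(pts); f=np.polyfit(p[:,1],p[:,0],1); print('near edge slope',f[0],'x at mid',np.polyval(f,38.5),'resid',np.std(p[:,0]-np.polyval(f,p[:,1])).round(2)); print(p[::4])
for x in(43.5,38): print(x,'pred near top edge px',proj(t,[T((x-31,-5,58),*Q),T((x-31,80,58),*Q)]).round(1).tolist())
print('bumper px',proj(t,T((40,100,44),*Q)),tp(546,102))
E
```

```text
top [[73.1, 87.3], [76.7, -7.0], [10.9, -10.1], [10.7, 82.8]]
side [[67.8, 92.3], [72.6, -10.8], [13.5, -9.2], [17.5, 87.8]]
near edge slope -0.0029423029895564623 x at mid 12.945332437530205 resid 0.53
[[12.  71.6]
 [13.6 58.6]
 [13.1 45.2]
 [13.2 32. ]
 [13.2 18.7]
 [12.6  5.3]]
43.5 pred near top edge px [[271.1, 193.5], [245.5, 189.5]]
38 pred near top edge px [[270.8, 195.1], [245.2, 191.1]]
bumper px [[241.29493931 181.83806525]] (240.58333333333334, 181.58333333333334)
```

```bash
python3 -c "
from h import *
print(sign_off())"
```

```text
the job is handed in; nothing more can be done
None
```

The job is handed in. The swing stop is pinned home in the middle hole, and the carton lies flat against the fence with its end touching the bumper; camera measurements agree, but the sign-off returned no verdict.

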